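# Shut and lock the access hatch in a plastered wall sample

### The job

With a fingertip, push the half-open access hatch in the plastered board down until it is fully shut; then set a fingertip in the slot of its dial and turn it clockwise to the stop, so that the yellow line in the slot points at the yellow mark on the ring and the hatch is locked. Do not lift the hatch any further, do not start turning the dial until the hatch is shut, and leave the tub, trowel, filling knife, tape and sanding block where they are.

Things in the scene. Friction and masses are not known exactly. Their poses are not given: they have to be found in the camera images.
- board: Plastered wall sample, 320 (x) x 380 (y) mm (170 mm from the origin to its -x edge), lying fixed on the bench on two battens; flat white top 50 mm above the bench. Origin: bench level, under the centre of the hatch opening; z up. The hatch is hinged along the opening's +x side (88 mm from the origin); its free edge is towards -x.
- hatch (a joint): Angle of the grey access hatch (176 mm from hinge to free edge, 216 mm along the hinge, 12 mm thick): 0 = fully shut, its top flush with the plaster; grows as the free edge rises. A stiff hinge keeps it where it is left; 1 to 6 N at the free edge pushes it down. It cannot be shut with the dial at locked.
- push_spot (a point): Point on the hatch's top face in the clear corner beside the dial, 26 mm from the free edge and 26 mm from the hatch's +y edge (150 mm from the hinge line): a good place for a fingertip to push. It moves with the hatch.
- cam (a joint): Angle of the dial in the hatch, positive clockwise seen from above: 0 = unlocked (slot parallel to the hinge), 1.571 = stop, locked (slot square to the hinge; the yellow line in the slot points at the yellow mark on the ring, on the free-edge side). It stays where it is left; turning takes about 0.12 N m.
- dial_top (a point): Centre of the dial (blue disc, 84 mm diameter) on its axis, level with its top; tilts with the hatch and turns with the dial. z: out of the hatch (up when shut). y: along the slot; a yellow line on the slot's white floor lies on the -y half. Slot: 30 mm wide, 14 mm deep, upright walls, right across the disc through its centre. Top is 66 mm above the bench when shut.
- ring_mark (a point): Yellow mark on top of the fixed aluminium ring round the dial (outer diameter 100 mm, inner 88 mm, as high as the dial: 16 mm above the hatch), 47 mm from the dial's axis. The dial turns when a fingertip in one end of the slot (say 24 mm from the axis) pushes the slot's wall round a circle about the axis, or when closed fingers twist in the slot.
- filler_tub: white lidded tub of filler, 84 mm diameter, 75 mm tall, standing on the bench. Leave it alone. Origin: centre of its underside.
- trowel: plasterer's trowel lying blade down on the bench: steel blade 240 x 85 mm, wooden handle above it, 64 mm tall in all. Leave it alone. Origin: centre of its underside.
- scraper: flat filling knife with an 80 mm wide steel blade and a wooden handle, 220 mm long, lying on the bench. Leave it alone. Origin: centre of its underside.
- tape_roll: roll of green tape, 68 mm diameter, 24 mm tall, lying on the plaster beside the hatch. Leave it alone. Origin: centre of its underside.
- sanding_block: cork sanding block 50 x 90 x 30 mm, lying on the plaster beside the hatch. Leave it alone. Origin: centre of its underside.

How it is judged (in metres and radians):
On the way, in this order (a step that is already met when the one before it is completed fails the run):
1. the hatch is pushed shut, its dial still unlocked (value of joint hatch below 0.03 rad and value of joint cam below 1 rad), for 0.2 s.
2. the dial is turned clockwise to its stop with the hatch shut (value of joint hatch below 0.03 rad and value of joint cam above 1.4 rad), for 0.2 s.
At the end, for the whole second after the job is handed in: The hatch is shut (within 0.03 rad) and the dial stands at its locked stop (beyond 1.4 of 1.571 rad), at rest (all of step 2 and velocity of joint cam below 0.05 rad/s); the robot touches nothing.
It fails at once if the hatch is lifted further open (beyond 0.6 rad) (value of joint hatch above 0.6 rad).
It fails at once if the dial is turned (beyond 0.8 rad) while the hatch is still ajar (value of joint cam above 0.8 rad and value of joint hatch above 0.05 rad).
It fails at once if a bystander is moved or lifted by more than 30 mm (distance of any of filler_tub, trowel, scraper, tape_roll, sanding_block from where it was at the start of the episode above 0.03 m).
It fails at once if the tub is knocked over (angle between filler_tub's own z axis and vertical above 0.4 rad).
It also fails if it takes over 42 s, if anything falls off the work surface, if the arm or the gripper's body presses on something with over 40 N, if the wrist force passes 120 N, or if a joint passes its speed limit or range.

### The arm

A 6-joint arm with a two-finger parallel gripper is mounted at the origin on the work surface. World frame = base frame: x ahead of the robot, y to its left, z up, the work surface at z = 0. Lengths are in m, angles in degrees, forces in N, time in s.
With the tool pointing down it reaches from about 0.4 to 0.825 m from the base axis. Payload 7 kg.
Tool frame: the origin (TCP) lies between the finger pads; the fingertips stand 19 mm ahead of it and the grasp point (between the pads) is the TCP; z points along the fingers, y is the direction in which the jaws open and shut (so a half turn about z gives the same grasp; the last joint's range is limited). The gripper opens to 85 mm and grips with 20 to 120 N. Pads are 22 mm wide; open, the fingers measure 114 mm over their backs; the gripper's body (76 mm by 85 mm) begins 54 mm behind the grasp point. The pads swing forward as they close: fully open they stand 13 mm farther back than shut.
Start: joints at [81.308, 20.546, 0.682, 0, -70.136, -16.507], TCP at [0.287, 0.611, 0.214] pointing down, gripper open.
Joint ranges: [-176.03, 176.03], [-82.01, 121.73], [-58.28, 71.71], [-173.87, 95.51], [-174.79, -0.11], [-173.66, 173.66]. Speed limits (degrees/s): [136.94, 136.94, 172.46, 180, 180, 180].

### API

Orientations are given as a 3x3 rotation matrix whose columns are the frame's x, y, z axes.
In Python, from workcell import * gives the robot as it stands.
- The arm moves only by the tool jog_arm, never from a script. Its arguments are lists of equal length, an entry for each row: "travel": the shift along the tool's x, y, z scaled (see below), a list of three; "angular": the turn, a rotation vector about the tool's x, y, z scaled (see below), a list of three; "claw": the gripper's target within -1 to 1 (shut at 1, half-way at 0, fully open at -1). A call has 1 to 10 rows; each row shifts and turns the commanded pose from where the row before left it, along the tool's axes as they then stand; what a row does not reach is not made up. The controller multiplies each number of a shift by 0.04 m and each number of a turn by 0.08 rad. A row lasts 1/10 s, in which the tool goes at most 50 mm and 8.59 degrees, less where a joint would pass 70% of its speed; a pose out of reach is approached as far as the arm can. A call with a number of a shift or a turn outside -1 to 1 is refused whole. A call with a gripper value outside its range is refused whole. The fingers move at their own pace and stop on an object; "newtons" is the grip in N (left out, the last holds). Time passes only in rows, so rows that do not move let the fingers close. It gives the time, the measured TCP pose, the force and the opening at its end, in the units of the state.
- get_obs(): the state, without advancing time (a new reading comes with each control period).
- capture(name): name is "scene" or "side" or "wrist"; returns the picture (400x640x3 uint8, red, green, blue); there is no depth.
- camera_params(name): a dict with "mtx" (3x3 intrinsics, pixels), "R" (3x3) and "t" (3): a world point X has camera coordinates R X + t. Camera axes: x right, y down, z forward; pixel columns grow to the right and rows downward; lengths in m; the calibration is good to about 2 mm. A picture is of the moment at which its call begins: read the wrist's pose just before it. camera_params takes no time and is no camera call; for the wrist camera it gives the pose at the moment of the call.
- job_done(): hands the job in, once; it reports no verdict.
The state is a dict: "t": time; "qpos": joint angles; "qd": joint speeds; "effort": joint torques, N m; "position": TCP position; "tcp_rot": TCP orientation; "wrist_force": force on the tool from outside, world axes, zero at the start; "wrist_torque": the same for the moment, N m; "opening": opening from 0.0 (shut) to 1.0 (fully open).
Only numpy, scipy, OpenCV 4.12 (cv2) and the standard library are available. Lean on these libraries where they do the work, as an engineer would, in place of code of your own. Each camera call takes 0.05 s, during which the arm holds its last target.

## Working session

There is one attempt and no reset: what is moved stays moved. The work goes in short steps, Python scripts to look and compute and a tool call to move; the robot and the scene stay as the last step left them, time stands still between calls to the robot, and variables do not carry over. Pictures are saved under pics/ and viewed, and the job is handed in when it is done.

Besides the shell and the picture viewer there is one more tool, called as a command line: name --argument value ..., lists and objects as JSON in quotes. jog_arm: Moves the arm, as the interface text tells. Shifts and turns lie within -1 to 1; 1 stands for 0.04 m of shift or 0.08 rad of turn. Its arguments: {"type":"object","properties":{"travel":{"type":"array","items":{"type":"array","items":{"type":"number","minimum":-1,"maximum":1}}},"angular":{"type":"array","items":{"type":"array","items":{"type":"number","minimum":-1,"maximum":1}}},"claw":{"type":"array","items":{"type":"number"}},"newtons":{"type":"number"}},"required":["travel","angular","claw"]}

```bash
mkdir -p pics; python3 - <<'E'
from workcell import *
import cv2, numpy as np
o=get_obs(); print({k:np.round(v,3).tolist() for k,v in o.items()})
for n in ("scene","side","wrist"):
    p=camera_params(n); print(n,np.round(p["mtx"],1).tolist(),np.round(p["R"],3).tolist(),np.round(p["t"],3).tolist())
    cv2.imwrite(f"pics/{n}0.png",capture(n)[:,:,::-1])
E
```

```text
{'t': 0.0, 'qpos': [81.308, 20.59, 0.633, -0.021, -70.133, -16.507], 'qd': [0.0, -0.019, -0.054, 0.048, 0.108, 0.034], 'effort': [0.001, -58.332, 29.34, 6.936, -0.006, -0.0], 'position': [0.287, 0.61, 0.213], 'tcp_rot': [[0.905, -0.426, -0.001], [-0.426, -0.905, -0.001], [0.0, 0.002, -1.0]], 'wrist_force': [0.12, 1.272, -0.04], 'wrist_torque': [0.006, -0.022, 0.003], 'opening': 0.997}
scene [[426.3, 0.0, 316.8], [0.0, 426.3, 204.7], [0.0, 0.0, 1.0]] [[0.648, 0.762, 0.009], [0.634, -0.533, -0.561], [-0.423, 0.369, -0.828]] [-0.443, -0.323, 1.286]
side [[364.1, 0.0, 317.6], [0.0, 364.1, 198.0], [0.0, 0.0, 1.0]] [[0.805, -0.593, 0.009], [-0.298, -0.418, -0.858], [0.513, 0.688, -0.514]] [-0.464, 0.283, 0.599]
wrist [[321.1, 0.0, 318.3], [0.0, 321.1, 206.6], [0.0, 0.0, 1.0]] [[-0.427, -0.904, 0.001], [-0.86, 0.406, 0.31], [-0.281, 0.131, -0.951]] [0.675, -0.042, 0.38]
```

View pics/scene0.png

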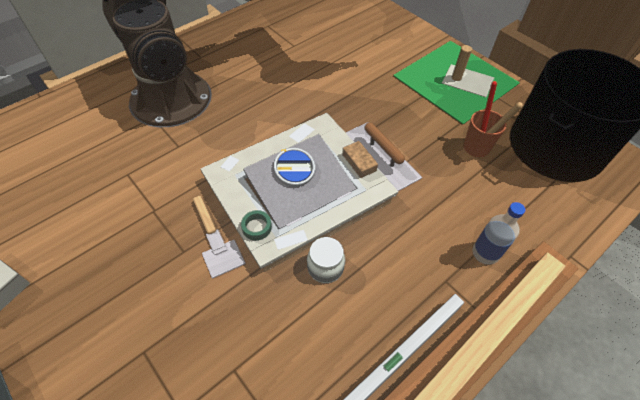

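View pics/side0.png

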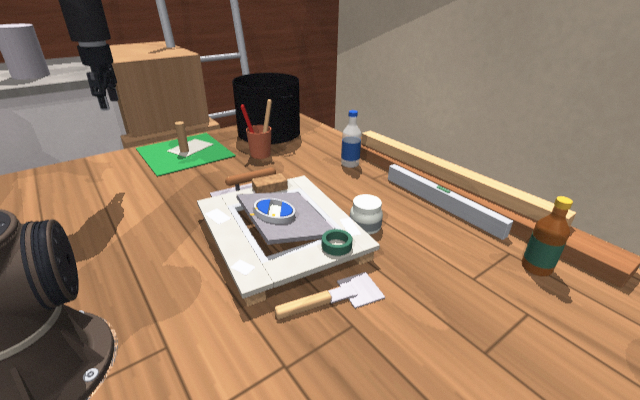

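View pics/wrist0.png

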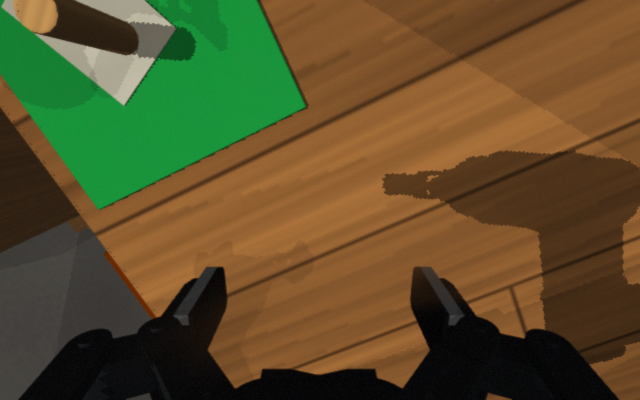

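The scene view shows the board at about (310,185), with the hatch dial near (294,167), tape at (256,225) and block at (360,158). The side view shows the hatch ajar, with its dial near (274,211). I'll zoom in to pick points.

```bash
python3 - <<'E'
import cv2
a=cv2.imread("pics/scene0.png")[100:290,180:440]; cv2.imwrite("pics/sc_z.png",cv2.resize(a,None,fx=3,fy=3,interpolation=cv2.INTER_CUBIC))
a=cv2.imread("pics/side0.png")[160:310,185:395]; cv2.imwrite("pics/si_z.png",cv2.resize(a,None,fx=3.8,fy=3.8,interpolation=cv2.INTER_CUBIC))
E
```

```text
(no output)
```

View pics/sc_z.png

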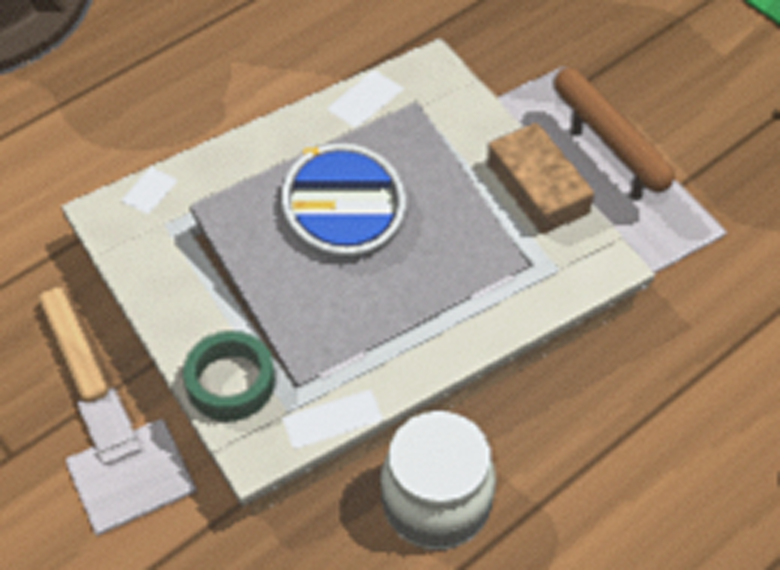

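View pics/si_z.png

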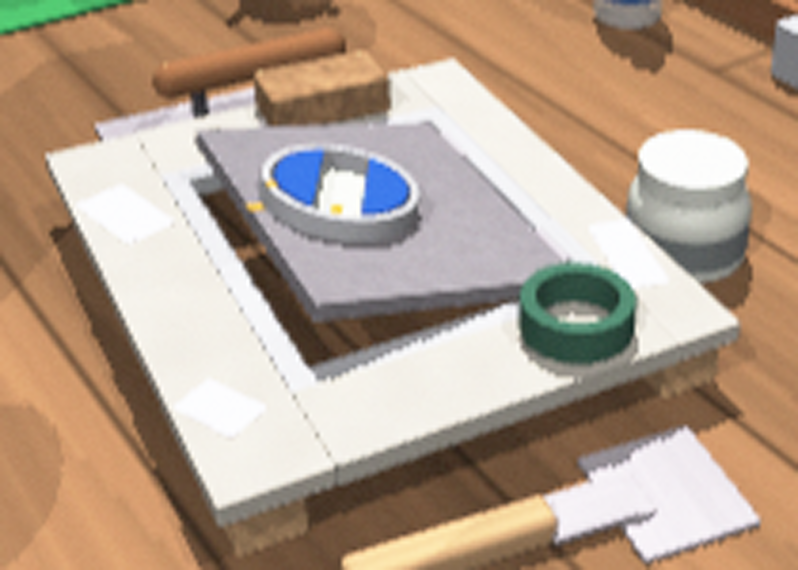

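```bash
cat > h.py <<'E'
from workcell import *
import numpy as np, cv2
def P(n):
    p=camera_params(n); return np.array(p["mtx"]),np.array(p["R"]),np.array(p["t"])
def ray(c,uv):
    K,R,t=c; d=R.T@np.linalg.solve(K,[uv[0],uv[1],1]); return -R.T@t,d/np.linalg.norm(d)
def plane(c,uv,z):
    o,d=ray(c,uv); return o+d*(z-o[2])/d[2]
def tri(l):
    A=np.zeros((3,3));b=np.zeros(3)
    for c,uv in l:
        o,d=ray(c,uv);M=np.eye(3)-np.outer(d,d);A+=M;b+=M@o
    X=np.linalg.solve(A,b)
    return X,[float(np.linalg.norm((np.eye(3)-np.outer(ray(c,uv)[1],ray(c,uv)[1]))@(X-ray(c,uv)[0]))) for c,uv in l]
def proj(c,X):
    K,R,t=c; x=K@(R@np.array(X)+t); return x[:2]/x[2]
E
python3 - <<'E'
from h import *
np.set_printoptions(precision=4,suppress=True)
S,D=P("scene"),P("side")
s=lambda u,v:(u/3-1/3+180,v/3-1/3+100)
d=lambda u,v:((u+.5)/3.8-.5+185,(v+.5)/3.8-.5+160)
pts={"b-x-y":(s(62,208),d(220,515)),"b-x+y":(s(441,40),d(47,155)),"b+x+y":(s(652,273),d(452,60)),"b+x-y":(s(243,497),d(738,325)),
"h-x-y":(s(192,208),d(318,306)),"h-x+y":(s(418,102),d(198,133)),"h+x+y":(s(532,265),d(432,122)),"h+x-y":(s(298,385),d(570,262)),
"dial":(s(345,200),d(341,190)),"ringmark":(s(311,152),d(270,185))}
for k,(a,b) in pts.items():
    X,e=tri([(S,a),(D,b)]); print(k,X,np.round(e,4), plane(S,a,.05)[:2],plane(D,b,.05)[:2])
E
```

```text
b-x-y [ 0.3337 -0.0887  0.0443] [0.0004 0.0004] [ 0.3381 -0.0898] [ 0.3317 -0.0946]
b-x+y [0.3881 0.2874 0.0469] [0.0011 0.0011] [0.3916 0.284 ] [0.3865 0.284 ]
b+x+y [0.7011 0.2416 0.0479] [0.0006 0.0006] [0.7024 0.2396] [0.699  0.2392]
b+x-y [ 0.649  -0.1312  0.0455] [0.0005 0.0005] [ 0.6508 -0.1317] [ 0.6446 -0.1357]
h-x-y [ 0.4332 -0.0186  0.0849] [0.0008 0.0008] [ 0.4078 -0.0067] [0.4541 0.0234]
h-x+y [0.4624 0.1947 0.0848] [0.0002 0.0002] [0.4373 0.2169] [0.4855 0.2508]
h+x+y [0.6335 0.171  0.0478] [0.0009 0.0009] [0.6339 0.1706] [0.6313 0.1665]
h+x-y [ 0.6003 -0.0404  0.0541] [0.0054 0.0054] [ 0.6017 -0.0441] [ 0.604  -0.0291]
dial [0.5054 0.0804 0.0832] [0.0002 0.0002] [0.4832 0.0967] [0.5303 0.1256]
ringmark [0.4594 0.083  0.1015] [0.0011 0.0011] [0.4227 0.1076] [0.4945 0.1589]
```

jog_arm --travel '[[0.91, 0.8, 0], [0.91, 0.8, 0], [0.91, 0.8, 0], [0.91, 0.8, 0], [0.91, 0.8, 0], [0.91, 0.8, 0], [0.91, 0.8, 0], [0.91, 0.8, 0], [0.91, 0.8, 0], [0.91, 0.8, 0]]' --angular '[[0, 0, 0], [0, 0, 0], [0, 0, 0], [0, 0, 0], [0, 0, 0], [0, 0, 0], [0, 0, 0], [0, 0, 0], [0, 0, 0], [0, 0, 0]]' --claw '[1, 1, 1, 1, 1, 1, 1, 1, 1, 1]' --newtons 40

```text
t: 1.15
position: [0.4808, 0.1643, 0.2145]
tcp_rot: [[0.905, -0.425, 0.0], [-0.425, -0.905, 0.0], [0.0, -0.0, -1.0]]
wrist_force: [1.6, 1.2, 0.6]
opening: -0.002
```

```bash
python3 - <<'E'
from h import *
o=get_obs(); print(o["t"],o["position"],o["opening"],np.round(o["qpos"],1),np.round(o["tcp_rot"],3).tolist(),o["wrist_force"])
c=P("wrist"); np.savez("w1.npz",*c); cv2.imwrite("pics/w1.png",capture("wrist")[:,:,::-1])
cv2.imwrite("pics/s1.png",capture("side")[100:350,120:440,::-1].repeat(2,0).repeat(2,1))
E
```

```text
1.15 [0.48075489 0.16434393 0.21445382] -0.001656571991394253 [ 41.    4.7 -20.   -0.  -65.3  23.8] [[0.905, -0.425, 0.0], [-0.425, -0.905, 0.0], [0.0, -0.0, -1.0]] [1.63795841 1.18885748 0.59126741]
```

View pics/w1.png

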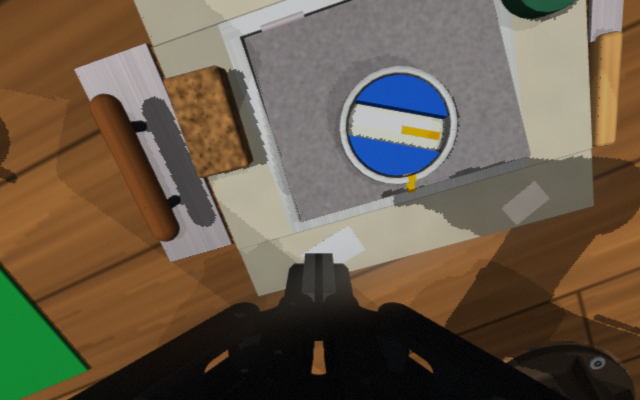

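View pics/s1.png

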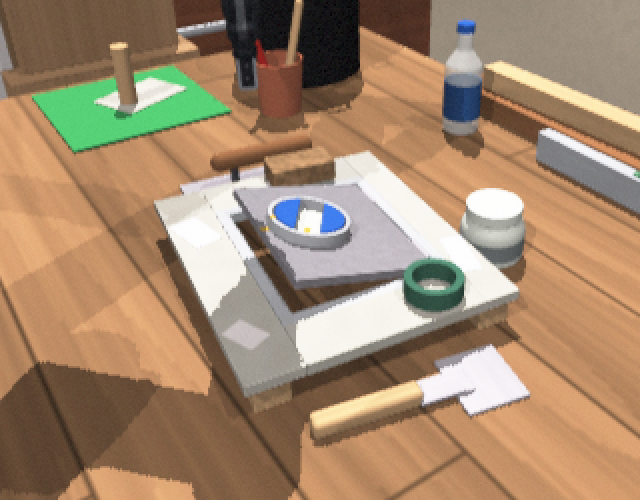

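```bash
python3 - <<'E'
from h import *
np.set_printoptions(precision=4,suppress=True)
S,D=P("scene"),P("side"); W=tuple(np.load("w1.npz")[k] for k in("arr_0","arr_1","arr_2"))
print("tcp in side",proj(D,[.4808,.1643,.1955]),"tip in wrist",proj(W,[.4808,.1643,.1955]))
s=lambda u,v:(u/3-1/3+180,v/3-1/3+100)
d=lambda u,v:((u+.5)/3.8-.5+185,(v+.5)/3.8-.5+160)
for k,a,b,w in [("h-x+y",s(418,102),d(198,133),(300,222)),("h-x-y",s(192,208),d(318,306),(530,157)),("h+x+y",s(532,265),d(432,122),(243,38)),("dial",s(345,200),d(341,190),(400,124)),("mark",s(311,152),d(270,185),(411,182))]:
    print(k,*tri([(S,a),(D,b),(W,w)]))
# yellow line in the slot and slot direction, at z ~.075
y=[plane(W,p,.078) for p in[(402,130),(440,136)]]; v=y[1]-y[0]; print("slot ang",np.degrees(np.arctan2(v[1],v[0])))
b=[plane(W,p,.05) for p in[(260,296),(593,207)]]; v=b[1]-b[0]; print("-y ang",np.degrees(np.arctan2(v[1],v[0])))
E
```

```text
tcp in side [244.606 157.078] tip in wrist [319.9819 238.4533]
h-x+y [0.4617 0.1945 0.0851] [0.0007018293360297222, 0.000688959118128055, 0.0011815890039547174]
h-x-y [ 0.4318 -0.0195  0.0862] [0.0025637800227928348, 0.0004906103652011903, 0.002757094779185488]
h+x+y [0.633  0.1707 0.0478] [0.0010515515929897254, 0.000945716040250429, 0.0008915045080372276]
dial [0.5055 0.0774 0.0855] [0.002410672154838505, 0.0015169187412685347, 0.0023954861267218323]
mark [0.4586 0.085  0.1003] [0.002167508317566322, 0.0013678330320172896, 0.002037092245765202]
slot ang -123.87593543257985
-y ang -98.30623852356337
```

```bash
python3 - <<'E'
from h import *
a=capture("side")[:,:,::-1]; cv2.imwrite("pics/s2.png",cv2.resize(a[60:200,180:320].copy(),None,fx=4,fy=4))
a=capture("scene")[:,:,::-1]; cv2.imwrite("pics/c2.png",cv2.resize(a[20:230,170:430].copy(),None,fx=3,fy=2.8))
print(get_obs()["position"])
E
```

```text
[0.48075259 0.16494579 0.21417867]
```

View pics/s2.png

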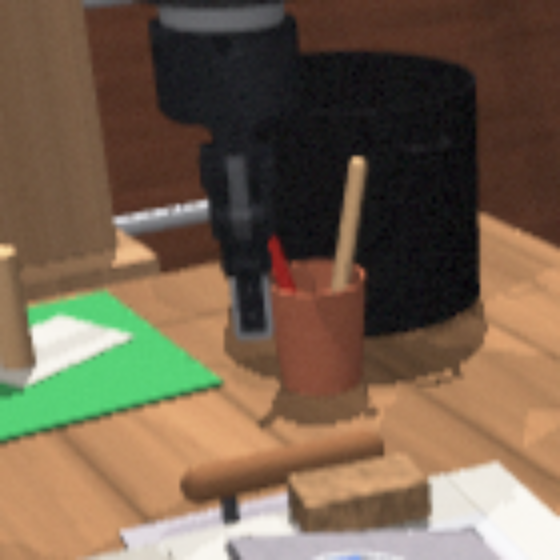

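View pics/c2.png

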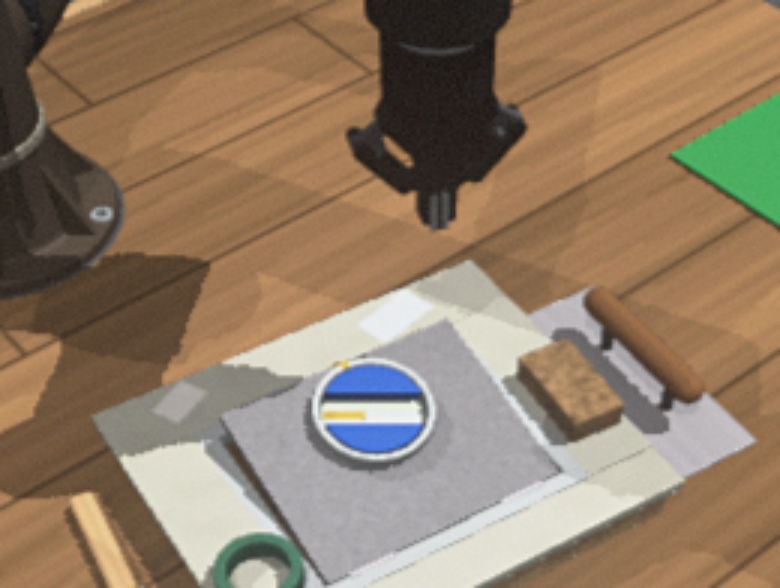

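```bash
python3 - <<'E'
from h import *
S,D=P("scene"),P("side"); W=tuple(np.load("w1.npz")[k] for k in("arr_0","arr_1","arr_2"))
print(tri([(S,(316,101.4)),(D,(243,145))]))
for z in(.195,.205,.214,.22,.23): print(z,proj(S,[.4808,.1645,z]),proj(D,[.4808,.1645,z]),proj(W,[.4808,.1645,z]))
E
```

```text
(array([0.48169451, 0.16714941, 0.22419075]), [0.0008032119094513725, 0.0008032119094514992])
0.195 [314.82484497 111.00002476] [244.58729713 157.2432586 ] [319.68021475 238.24995442]
0.205 [314.84631936 107.74679167] [244.18789438 153.33852089] [319.74380989 245.22660162]
0.214 [314.86596077 104.77124247] [243.82430151 149.78387639] [319.80688488 252.14618624]
0.22 [314.87922412 102.76193006] [243.57969939 147.39253795] [319.85243453 257.14316902]
0.23 [314.90163679  99.36655354] [243.16804594 143.368032  ] [319.93548591 266.25424549]
```

jog_arm --travel '[[0, 0, 0.75], [0, 0, 0.75], [0, 0, 0.75], [0, 0, 0]]' --angular '[[0, 0, 0], [0, 0, 0], [0, 0, 0], [0, 0, 0]]' --claw '[1, 1, 1, 1]'

```text
t: 1.75
position: [0.4777, 0.1658, 0.1208]
tcp_rot: [[0.905, -0.425, -0.006], [-0.425, -0.905, -0.004], [-0.004, 0.006, -1.0]]
wrist_force: [-0.8, 0.7, 0.3]
opening: -0.001
```

```bash
cat > look.py <<'E'
from h import *
import sys
n=sys.argv[1]
a=capture("side")[150:280,190:370,::-1]; b=capture("scene")[90:240,200:400,::-1]
a=cv2.resize(a.copy(),(720,520)); cv2.imwrite(f"pics/{n}_side.png",a); cv2.imwrite(f"pics/{n}_scene.png",cv2.resize(b.copy(),(720,540)))
o=get_obs(); print(o["t"],o["position"].round(4) if hasattr(o["position"],"round") else o["position"],o["wrist_force"])
E
python3 look.py a
```

```text
1.85 [0.4804 0.1671 0.1247] [0.98885428 0.52749579 1.22776802]
```

View pics/a_side.png

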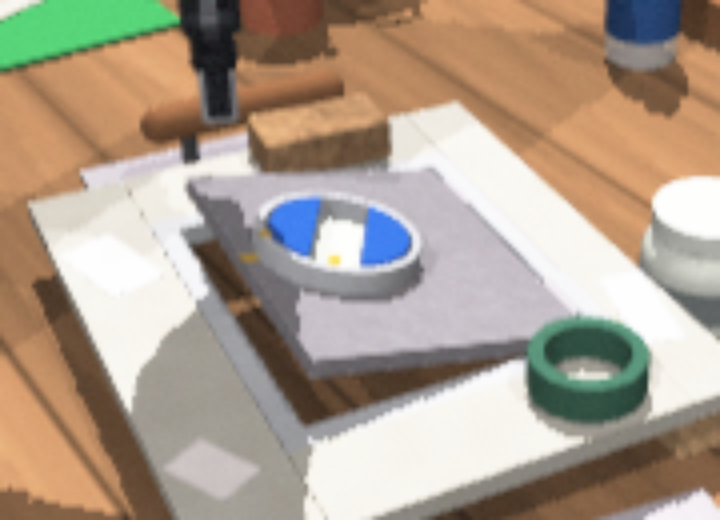

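View pics/a_scene.png

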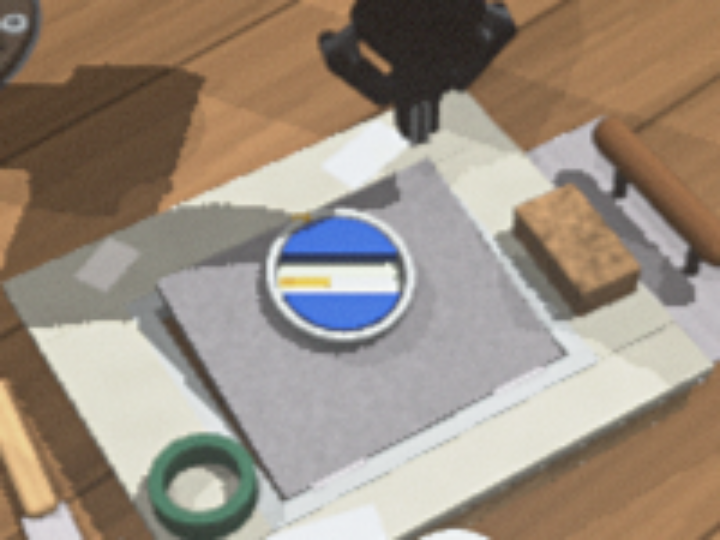

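jog_arm --travel '[[0, 0, 0.25], [0, 0, 0.25], [0, 0, 0.25], [0, 0, 0]]' --angular '[[0, 0, 0], [0, 0, 0], [0, 0, 0], [0, 0, 0]]' --claw '[1, 1, 1, 1]'

```text
t: 2.25
position: [0.4797, 0.1656, 0.0929]
tcp_rot: [[0.905, -0.426, -0.002], [-0.426, -0.905, -0.001], [-0.001, 0.002, -1.0]]
wrist_force: [0.0, 0.3, -1.3]
opening: -0.002
```

```bash
python3 look.py b
```

```text
2.35 [0.4805 0.1661 0.0942] [ 0.50703074 -0.01413074  0.73810577]
```

View pics/b_side.png

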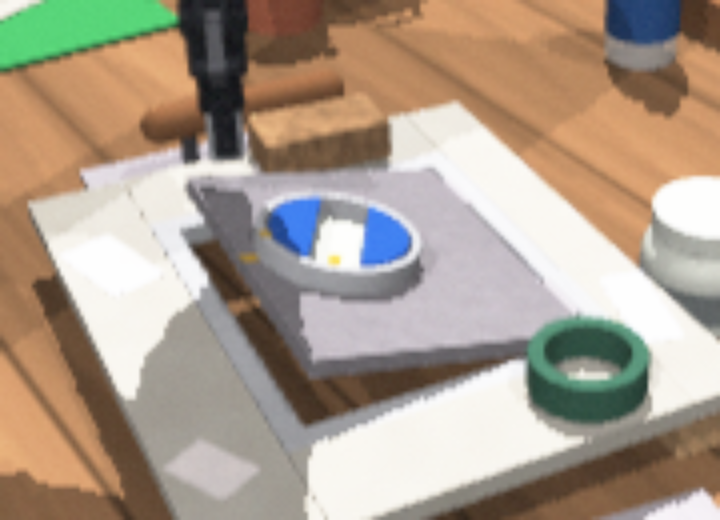

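Tip at side crop (225,157), still above the hatch with no contact, so the closed fingertips reach less far past the TCP than stated. I'll carry on slowly.

jog_arm --travel '[[0, 0, 0.2], [0, 0, 0.2], [0, 0, 0]]' --angular '[[0, 0, 0], [0, 0, 0], [0, 0, 0]]' --claw '[1, 1, 1]'

```text
t: 2.65
position: [0.4798, 0.1657, 0.077]
tcp_rot: [[0.905, -0.426, -0.002], [-0.426, -0.905, -0.001], [-0.001, 0.002, -1.0]]
wrist_force: [-0.8, -0.1, -0.3]
opening: 0.002
```

jog_arm --travel '[[0, 0, 0.2], [0, 0, 0]]' --angular '[[0, 0, 0], [0, 0, 0]]' --claw '[1, 1]'

```text
t: 2.85
position: [0.4804, 0.1661, 0.0695]
tcp_rot: [[0.905, -0.426, -0.0], [-0.426, -0.905, -0.0], [-0.0, 0.001, -1.0]]
wrist_force: [0.3, -0.1, -0.5]
opening: -0.002
```

```bash
python3 look.py c
```

```text
2.95 [0.4804 0.1661 0.0701] [-0.10588215 -0.19665115  0.01041588]
```

View pics/c_side.png

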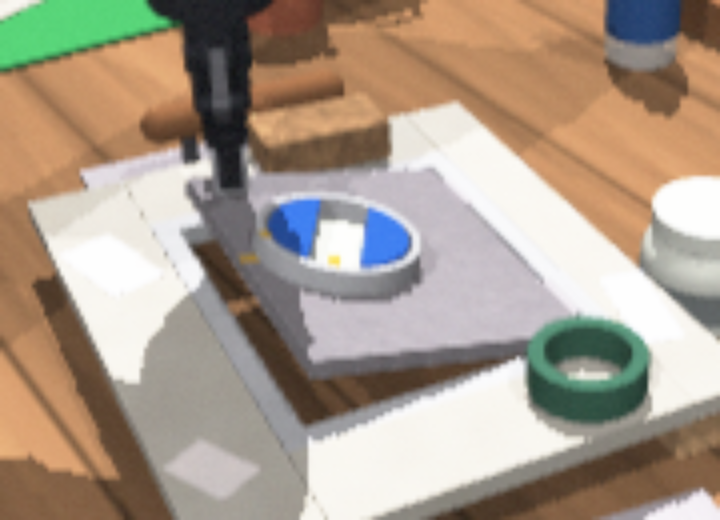

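The tip is at side crop (230,192), just about on the hatch corner. Continuing down in small steps.

jog_arm --travel '[[0, 0, 0.15], [0, 0, 0]]' --angular '[[0, 0, 0], [0, 0, 0]]' --claw '[1, 1]'

```text
t: 3.15
position: [0.4805, 0.1663, 0.0639]
tcp_rot: [[0.905, -0.426, 0.0], [-0.426, -0.905, 0.0], [-0.0, -0.0, -1.0]]
wrist_force: [0.4, 0.1, -0.1]
opening: 0.003
```

jog_arm --travel '[[0, 0, 0.15], [0, 0, 0]]' --angular '[[0, 0, 0], [0, 0, 0]]' --claw '[1, 1]'

```text
t: 3.35
position: [0.4804, 0.1662, 0.0577]
tcp_rot: [[0.905, -0.426, -0.0], [-0.426, -0.905, -0.0], [-0.0, 0.0, -1.0]]
wrist_force: [-0.3, 0.3, 0.1]
opening: 0.0
```

```bash
python3 look.py d
```

```text
3.45 [0.4803 0.166  0.058 ] [ 0.63259628 -0.33498747  0.38813264]
```

View pics/d_side.png

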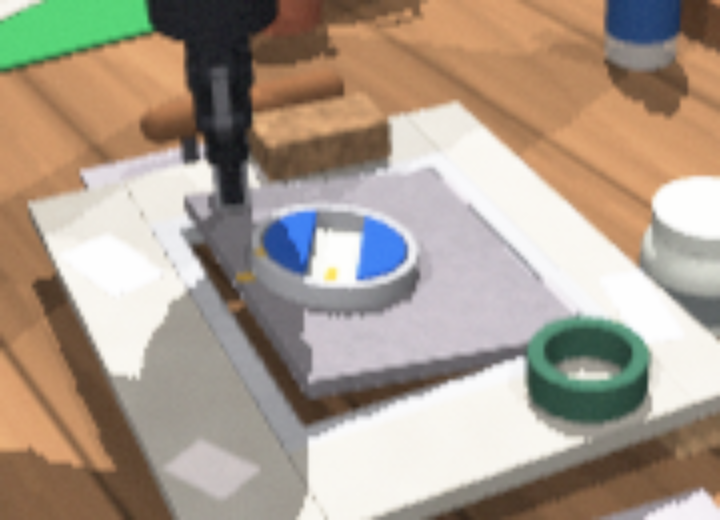

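View pics/d_scene.png

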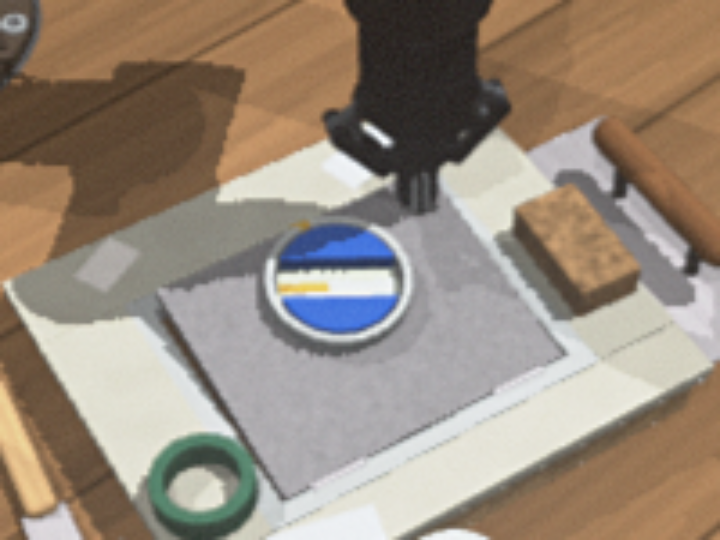

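```bash
python3 - <<'E'
from h import *
S=P("scene")
for uv in [(515,212),(568,186),(640,250),(582,295)]:
    print(plane(S,(uv[0]/3.6+200,uv[1]/3.6+90),.08).round(3))
o=get_obs(); print(np.round(o["effort"],2), o["wrist_torque"])
E
```

```text
[0.537 0.21  0.08 ]
[0.543 0.256 0.08 ]
[0.618 0.253 0.08 ]
[0.621 0.195 0.08 ]
[ 2.000e-02 -4.197e+01  2.168e+01  5.130e+00  6.000e-02 -0.000e+00] [-0.0119827  -0.01409729  0.03437183]
```

The hatch is following: its free -y corner moved from side crop (312,375) to (312,393). The nearest block corner is 72 mm from the tool axis, so the gripper clears it.

jog_arm --travel '[[0, 0, 0.15], [0, 0, 0.15], [0, 0, 0]]' --angular '[[0, 0, 0], [0, 0, 0], [0, 0, 0]]' --claw '[1, 1, 1]'

```text
t: 3.75
position: [0.4802, 0.166, 0.0454]
tcp_rot: [[0.905, -0.426, -0.001], [-0.426, -0.905, -0.001], [-0.0, 0.001, -1.0]]
wrist_force: [0.6, -0.3, 0.1]
opening: 0.002
```

```bash
python3 look.py e
```

```text
3.85 [0.4803 0.166  0.0459] [-0.75309205 -0.0525144  -0.30246297]
```

View pics/e_side.png

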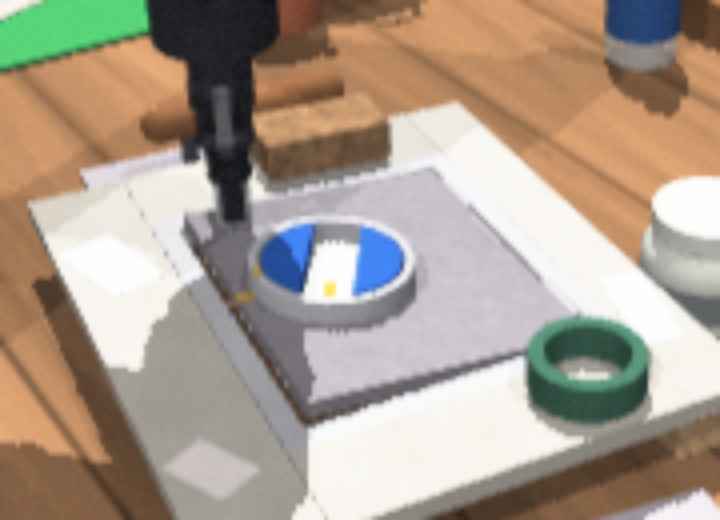

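jog_arm --travel '[[0, 0, 0.15], [0, 0, 0]]' --angular '[[0, 0, 0], [0, 0, 0]]' --claw '[1, 1]'

```text
t: 4.05
position: [0.4804, 0.1662, 0.0398]
tcp_rot: [[0.905, -0.426, -0.0], [-0.426, -0.905, -0.0], [-0.0, 0.0, -1.0]]
wrist_force: [0.4, 1.0, -0.5]
opening: 0.001
```

jog_arm --travel '[[0, 0, 0.1], [0, 0, 0]]' --angular '[[0, 0, 0], [0, 0, 0]]' --claw '[1, 1]'

```text
t: 4.25
position: [0.4804, 0.1662, 0.0359]
tcp_rot: [[0.905, -0.426, -0.0], [-0.426, -0.905, -0.0], [-0.0, 0.0, -1.0]]
wrist_force: [0.3, -1.1, -0.8]
opening: -0.0
```

```bash
python3 look.py f
```

```text
4.35 [0.4804 0.1661 0.0361] [ 0.18972235 -0.63221322  0.13051826]
```

View pics/f_side.png

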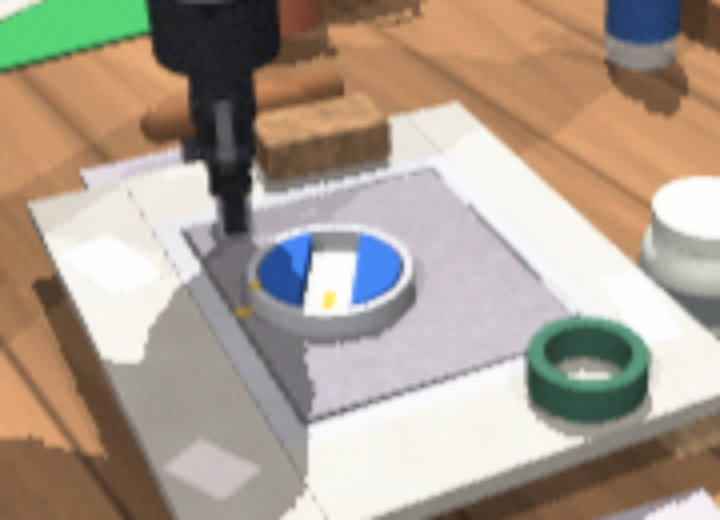

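The hatch is nearly flush; its free -y corner is at (308,418). I'll press a little further until the force rises.

jog_arm --travel '[[0, 0, 0.05], [0, 0, 0]]' --angular '[[0, 0, 0], [0, 0, 0]]' --claw '[1, 1]'

```text
t: 4.55
position: [0.4805, 0.1662, 0.0342]
tcp_rot: [[0.905, -0.426, -0.0], [-0.426, -0.905, -0.0], [-0.0, 0.0, -1.0]]
wrist_force: [0.3, 0.6, 0.5]
opening: -0.003
```

jog_arm --travel '[[0, 0, 0.05], [0, 0, 0]]' --angular '[[0, 0, 0], [0, 0, 0]]' --claw '[1, 1]'

```text
t: 4.75
position: [0.4806, 0.1663, 0.033]
tcp_rot: [[0.905, -0.425, 0.0], [-0.425, -0.905, -0.0], [0.0, -0.0, -1.0]]
wrist_force: [-3.4, -0.7, 10.1]
opening: 0.0
```

jog_arm --travel '[[0, 0, 0.05], [0, 0, 0]]' --angular '[[0, 0, 0], [0, 0, 0]]' --claw '[1, 1]'

```text
t: 4.95
position: [0.4807, 0.1663, 0.0327]
tcp_rot: [[0.905, -0.425, 0.001], [-0.425, -0.905, -0.0], [0.001, -0.0, -1.0]]
wrist_force: [-11.6, -1.5, 31.3]
opening: 0.0
```

Force has risen to 31 N with the hatch at its stop. I'll lift off and check.

jog_arm --travel '[[0, 0, -0.2], [0, 0, -0.8], [0, 0, -1], [0, 0, -1], [0, 0, -0.6], [0, 0, 0]]' --angular '[[0, 0, 0], [0, 0, 0], [0, 0, 0], [0, 0, 0], [0, 0, 0], [0, 0, 0]]' --claw '[1, 1, 1, 1, 1, 1]'

```text
t: 5.55
position: [0.4824, 0.1674, 0.1782]
tcp_rot: [[0.905, -0.425, 0.006], [-0.425, -0.905, 0.004], [0.004, -0.006, -1.0]]
wrist_force: [-0.7, -1.2, -0.5]
opening: -0.001
```

```bash
python3 look.py g; python3 - <<'E'
from h import *
c=P("wrist"); np.savez("w2.npz",*c); cv2.imwrite("pics/w2.png",capture("wrist")[:,:,::-1])
E
```

```text
5.65 [0.4805 0.1664 0.1745] [-0.1991744   0.54915735 -0.61608176]
```

View pics/g_side.png

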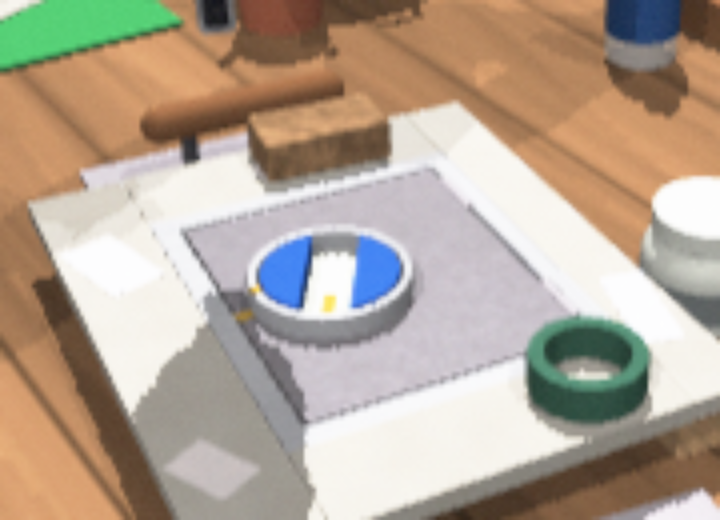

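View pics/g_scene.png

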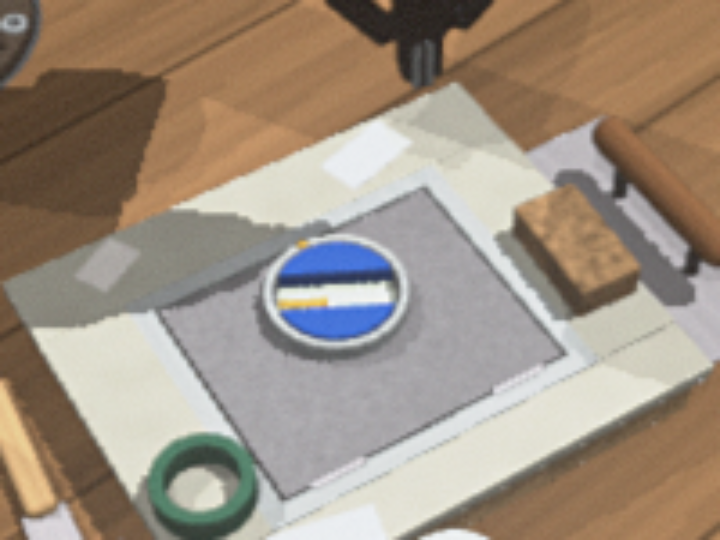

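View pics/w2.png

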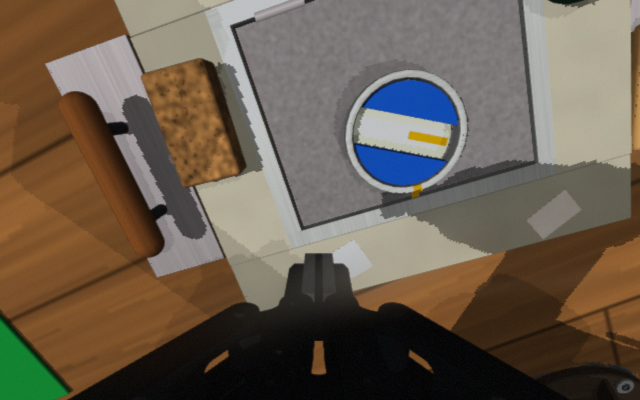

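The hatch is flush in all three views. Now I'll measure the dial: its blue disc, slot and ring mark.

```bash
cat > dial.py <<'E'
from h import *
def meas(n,c,img):
    hsv=cv2.cvtColor(img,cv2.COLOR_RGB2HSV)
    m=cv2.inRange(hsv,(108,150,60),(125,255,255))
    k,l,st,ce=cv2.connectedComponentsWithStats(m)
    big=1+np.argsort(-st[1:,4])
    big=[i for i in big if st[i,4]>40]
    # two segments nearest each other with dial position prior
    pr=proj(c,[.50,.08,.066]); big=[i for i in big if np.linalg.norm(ce[i]-pr)<60][:2]
    pts=np.vstack([np.argwhere(l==i)[:,::-1] for i in big]).astype(np.float32)
    e=cv2.fitEllipse(cv2.convexHull(pts))
    # in-plane: segments' rectified points at z=.066
    w=[np.array([plane(c,p,.066)[:2] for p in np.argwhere(l==i)[:,::-1]]) for i in big]
    v=w[0].mean(0)-w[1].mean(0)
    allw=np.vstack(w); cc,r=cv2.minEnclosingCircle((allw*1000).astype(np.float32))
    a=np.degrees(np.arctan2(v[1],v[0]))+90
    return e[0],np.array(cc)/1000,r,a%180
if __name__=="__main__":
    L=[]
    for n in("scene","side","wrist"):
        if n=="wrist": c=tuple(np.load("w2.npz")[k] for k in("arr_0","arr_1","arr_2")); img=cv2.imread("pics/w2.png")[:,:,::-1].copy()
        else: c=P(n); img=capture(n)
        e,cc,r,a=meas(n,c,img); print(n,np.round(e,1),cc.round(4),round(r,1),"slot dir mod180",round(a,1)); L.append((c,e))
    print(tri(L))
    c=L[2][0]
    print("mark",plane(c,(418,190),.066)); 
    b=[plane(c,p,.05) for p in[(303,228),(537,162)]]; v=b[1]-b[0]; print("-y ang",np.degrees(np.arctan2(v[1],v[0])),b)
E
python3 dial.py
```

```text
scene [293.2 170.4] [0.5005 0.0786] 41.2 slot dir mod180 54.8
side [272.  217.7] [0.497  0.0773] 41.6 slot dir mod180 55.0
wrist [405.7 132. ] [0.4986 0.08  ] 42.6 slot dir mod180 54.5
(array([0.49896531, 0.07940835, 0.06286314]), [0.00039395729783992396, 0.0014336373652666678, 0.0013416793946807218])
mark [0.44988771 0.0866629  0.066     ]
-y ang -98.43457795682635 [array([0.45510994, 0.19569923, 0.05      ]), array([ 0.42301049, -0.02077373,  0.05      ])]
```

jog_arm --travel '[[0.67, 0.89, 0], [0.67, 0.89, 0], [0, 0, 0], [0, 0, 0], [0, 0, 0], [0, 0, 0], [0, 0, 0]]' --angular '[[0, 0, 0], [0, 0, 0], [0, 0, 0.73], [0, 0, 0.73], [0, 0, 0.73], [0, 0, 0], [0, 0, 0]]' --claw '[0.2, 0.2, 0.2, 0.2, 0.2, 0.2, 0.2]'

```text
t: 6.5
position: [0.4984, 0.0788, 0.1735]
tcp_rot: [[0.818, -0.576, -0.001], [-0.576, -0.818, -0.001], [-0.001, 0.001, -1.0]]
wrist_force: [-0.3, -0.1, -0.1]
opening: 0.399
```

```bash
python3 look.py i; python3 - <<'E'
from h import *
o=get_obs(); y=np.array(o["tcp_rot"])[:,1]; print("tool y ang",np.degrees(np.arctan2(y[1],y[0])),o["opening"],np.round(o["qpos"],1))
c=P("wrist"); np.savez("w3.npz",*c); cv2.imwrite("pics/w3.png",capture("wrist")[:,:,::-1])
S,D=P("scene"),P("side")
for z in(.175,.19,.205): print(z,(proj(D,[.499,.079,z])-[190,150])*4,(proj(S,[.499,.079,z])-[200,90])*3.6)
E
```

```text
6.6 [0.4985 0.079  0.1738] [-0.43520818  0.01375113 -0.42340761]
tool y ang -125.14975691521082 0.40060462294746013 [ 31.3   6.3 -23.8  -0.  -59.9  23.5]
0.175 [320.18743304 105.5577684 ] [327.61934718 176.8483833 ]
0.19 [318.63377965  81.64998035] [326.61454876 160.11022466]
0.205 [317.05036579  57.28423497] [325.58305784 142.92741634]
```

View pics/i_side.png

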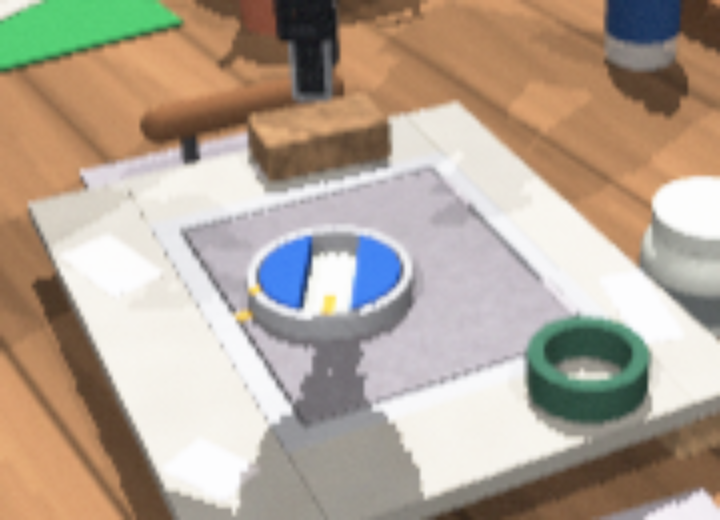

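View pics/i_scene.png

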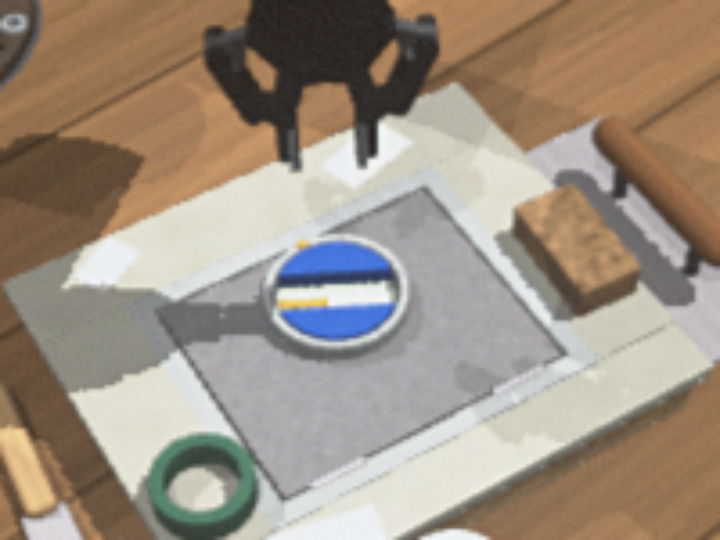

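View pics/w3.png

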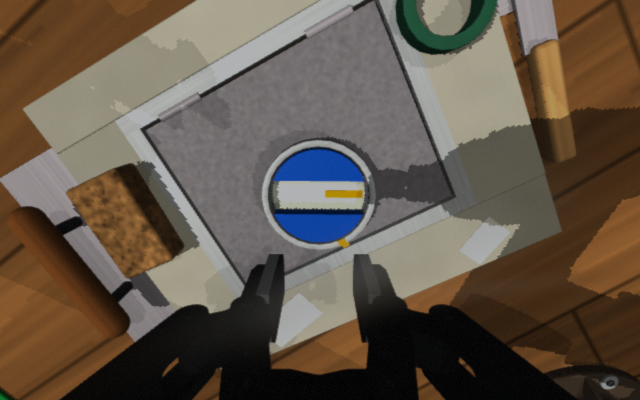

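The slot is horizontal in the wrist view at (319,195), aligned with the jaws, and the fingers straddle the dial centre. Descending to just above the dial.

jog_arm --travel '[[0, 0, 0.8], [0, 0, 0.8], [0, 0, 0.8], [0, 0, 0], [0, 0, 0]]' --angular '[[0, 0, 0], [0, 0, 0], [0, 0, 0], [0, 0, 0], [0, 0, 0]]' --claw '[0.2, 0.2, 0.2, 0.2, 0.2]'

```text
t: 7.15
position: [0.4988, 0.079, 0.0787]
tcp_rot: [[0.817, -0.576, -0.001], [-0.576, -0.817, -0.001], [-0.0, 0.001, -1.0]]
wrist_force: [0.4, 0.2, -0.4]
opening: 0.4
```

```bash
python3 look.py j
```

```text
7.25 [0.4999 0.0795 0.08  ] [0.47729023 0.73790067 0.59519012]
```

View pics/j_side.png

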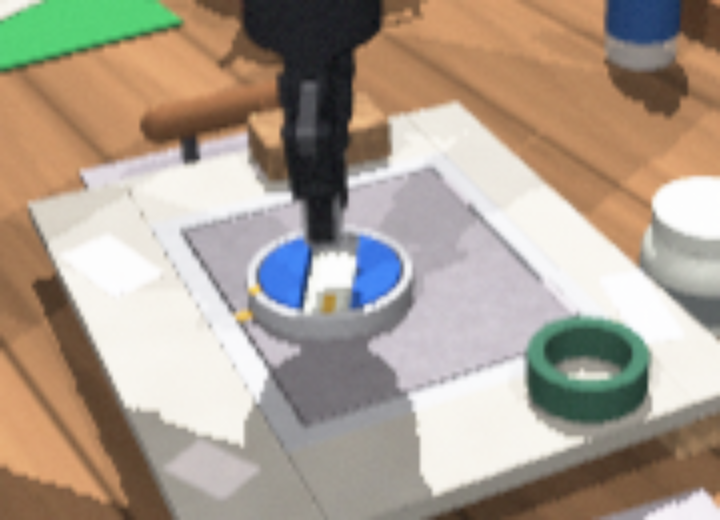

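View pics/j_scene.png

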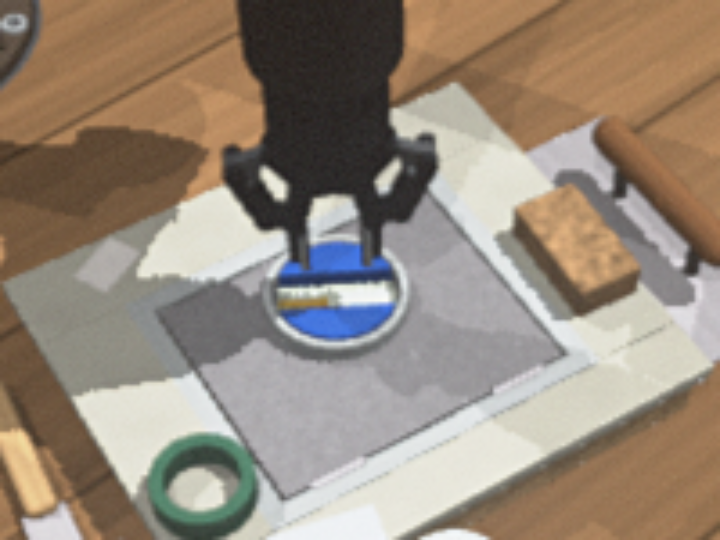

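Both tips are over the slot at scene crop (302,268) and (372,262). Lowering into it.

jog_arm --travel '[[0, 0, 0.3], [0, 0, 0.3], [0, 0, 0.2], [0, 0, 0]]' --angular '[[0, 0, 0], [0, 0, 0], [0, 0, 0], [0, 0, 0]]' --claw '[0.2, 0.2, 0.2, 0.2]'

```text
t: 7.65
position: [0.4977, 0.0784, 0.0449]
tcp_rot: [[0.817, -0.577, -0.002], [-0.577, -0.817, -0.001], [-0.001, 0.002, -1.0]]
wrist_force: [-0.6, -0.3, -0.2]
opening: 0.396
```

jog_arm --travel '[[0, 0, 0.1], [0, 0, 0]]' --angular '[[0, 0, 0], [0, 0, 0]]' --claw '[0.2, 0.2]'

```text
t: 7.85
position: [0.4986, 0.0789, 0.0419]
tcp_rot: [[0.817, -0.577, -0.001], [-0.577, -0.817, -0.0], [-0.0, 0.001, -1.0]]
wrist_force: [-1.0, -1.3, -0.1]
opening: 0.398
```

```bash
python3 look.py k
```

```text
7.95 [0.4988 0.079  0.0424] [0.30875913 0.95085729 0.13568476]
```

View pics/k_side.png

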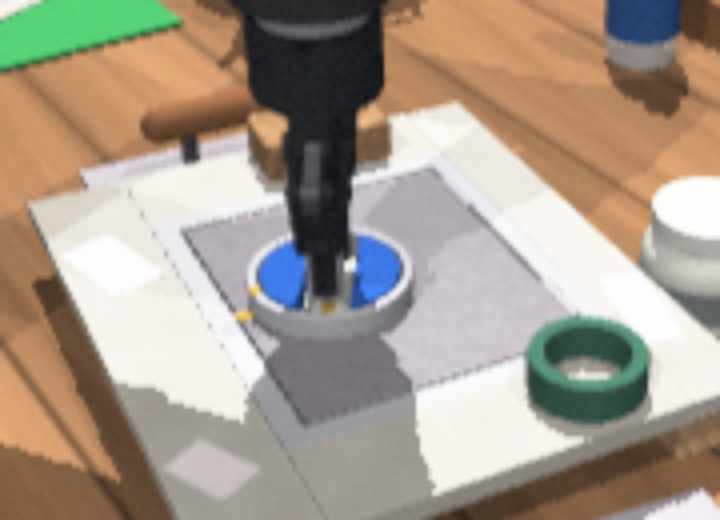

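View pics/k_scene.png

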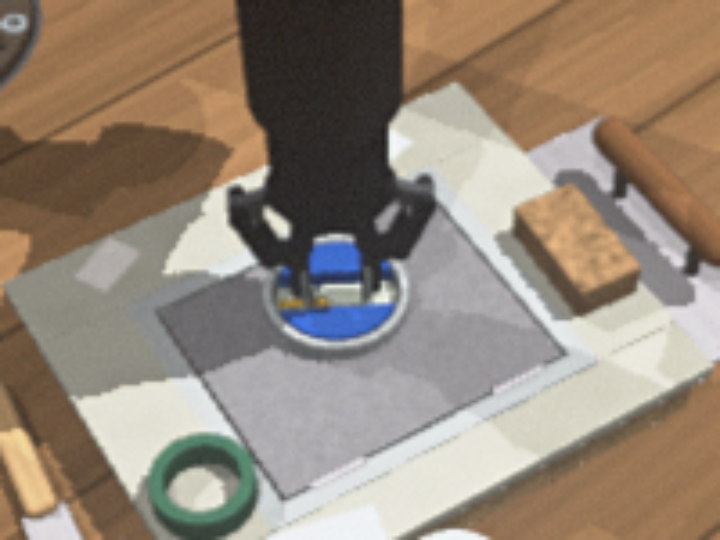

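jog_arm --travel '[[0, 0, 0.08], [0, 0, 0]]' --angular '[[0, 0, 0], [0, 0, 0]]' --claw '[0.2, 0.2]'

```text
t: 8.15
position: [0.4986, 0.0789, 0.0389]
tcp_rot: [[0.817, -0.577, -0.0], [-0.577, -0.817, -0.0], [-0.0, 0.0, -1.0]]
wrist_force: [-0.5, 0.2, -0.9]
opening: 0.398
```

jog_arm --travel '[[0, 0, 0.05], [0, 0, 0], [0, 0, 0], [0, 0, 0], [0, 0, 0], [0, 0, 0], [0, 0, 0]]' --angular '[[0, 0, 0], [0, 0, 0.8], [0, 0, 0.8], [0, 0, 0.8], [0, 0, 0.8], [0, 0, 0.8], [0, 0, 0]]' --claw '[0.2, 0.2, 0.2, 0.2, 0.2, 0.2, 0.2]'

```text
t: 8.85
position: [0.4987, 0.0787, 0.0371]
tcp_rot: [[0.593, -0.805, -0.0], [-0.805, -0.593, -0.0], [0.0, 0.0, -1.0]]
wrist_force: [1.2, -2.1, -0.8]
opening: 0.402
```

```bash
python3 look.py l
```

```text
8.95 [0.4987 0.0788 0.0371] [ 1.852015   -1.81625683  0.52042968]
```

View pics/l_side.png

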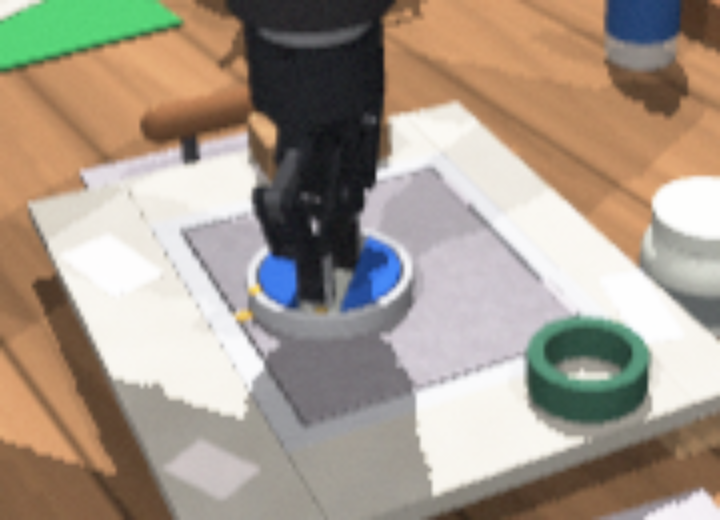

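View pics/l_scene.png

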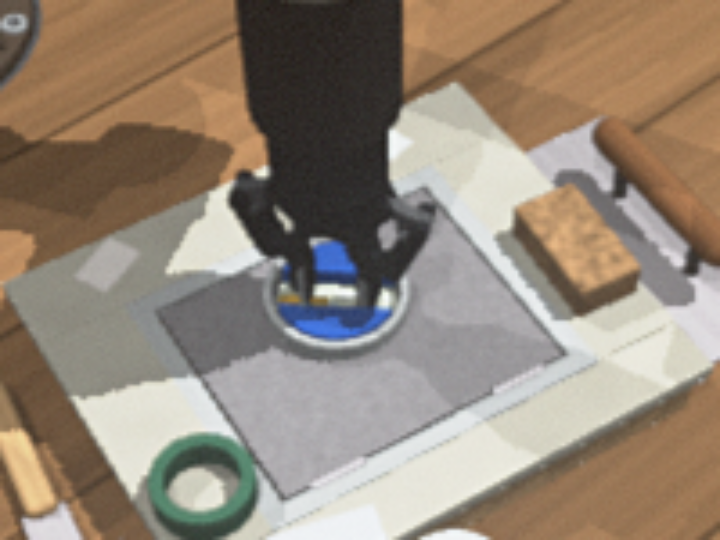

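jog_arm --travel '[[0, 0, 0], [0, 0, 0], [0, 0, 0], [0, 0, 0], [0, 0, 0], [0, 0, 0], [0, 0, 0], [0, 0, 0]]' --angular '[[0, 0, 0.8], [0, 0, 0.8], [0, 0, 0.8], [0, 0, 0.8], [0, 0, 0.8], [0, 0, 0.8], [0, 0, 0.8], [0, 0, 0]]' --claw '[0.2, 0.2, 0.2, 0.2, 0.2, 0.2, 0.2, 0.2]'

```text
t: 9.75
position: [0.4987, 0.0787, 0.0371]
tcp_rot: [[0.187, -0.982, -0.0], [-0.982, -0.187, -0.0], [0.0, 0.0, -1.0]]
wrist_force: [1.0, -2.6, 0.2]
opening: 0.399
```

```bash
python3 look.py m; python3 -c "
from h import *
cv2.imwrite('pics/w4.png',capture('wrist')[:,:,::-1]); print(get_obs()['wrist_torque'])"
```

```text
9.85 [0.4987 0.0789 0.0371] [ 1.08884406 -3.10180445 -1.07686639]
[-1.03163109 -0.45688657  0.09472873]
```

View pics/m_scene.png

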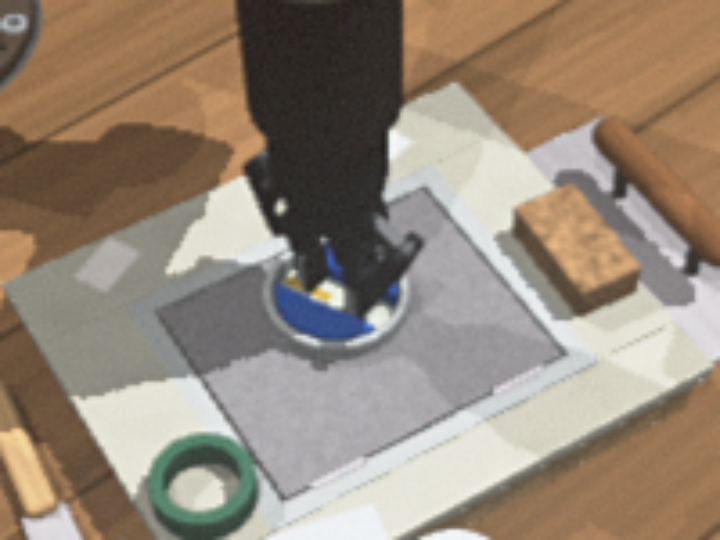

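View pics/w4.png

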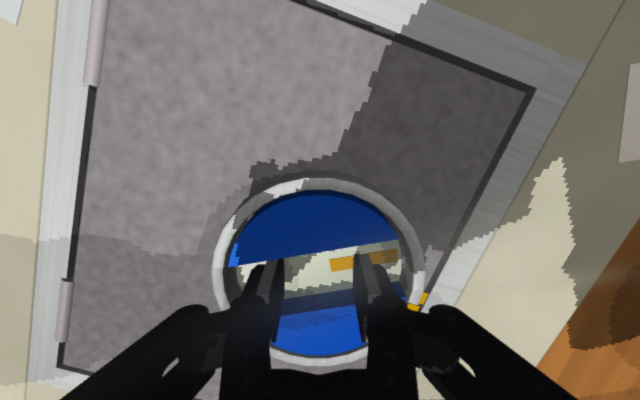

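The dial is following with the slot about 10° behind the jaws. In the wrist view the yellow line is at (365,260) and the mark at (418,300).

jog_arm --travel '[[0, 0, 0], [0, 0, 0], [0, 0, 0], [0, 0, 0], [0, 0, 0], [0, 0, 0], [0, 0, 0]]' --angular '[[0, 0, 0.8], [0, 0, 0.8], [0, 0, 0.8], [0, 0, 0.8], [0, 0, 0.8], [0, 0, 0.6], [0, 0, 0]]' --claw '[0.2, 0.2, 0.2, 0.2, 0.2, 0.2, 0.2]'

```text
t: 10.6
position: [0.4986, 0.0789, 0.0371]
tcp_rot: [[-0.178, -0.984, -0.0], [-0.984, 0.178, -0.0], [0.0, 0.0, -1.0]]
wrist_force: [1.5, -3.4, -1.1]
opening: 0.399
```

```bash
python3 look.py n; python3 -c "
from h import *
cv2.imwrite('pics/w5.png',capture('wrist')[:,:,::-1]); print(get_obs()['wrist_torque'])"
```

```text
10.7 [0.4986 0.0789 0.0371] [ 1.80437663 -3.79042564 -0.64541163]
[-1.20189737 -0.43956511  0.04988877]
```

View pics/w5.png

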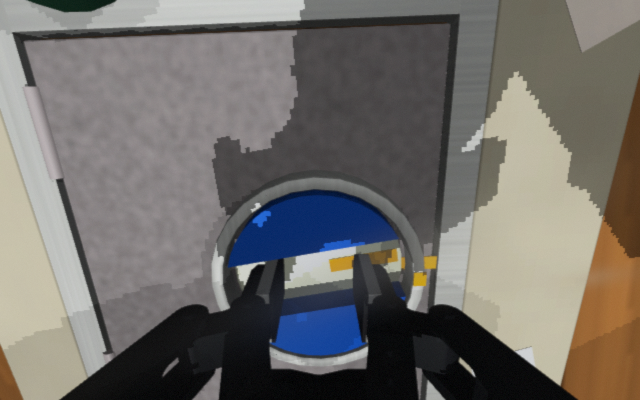

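jog_arm --travel '[[0, 0, 0], [0, 0, 0], [0, 0, 0]]' --angular '[[0, 0, 0.6], [0, 0, 0.6], [0, 0, 0]]' --claw '[0.2, 0.2, 0.2]'

```text
t: 11.05
position: [0.4986, 0.0789, 0.0371]
tcp_rot: [[-0.272, -0.962, -0.0], [-0.962, 0.272, -0.0], [0.0, 0.0, -1.0]]
wrist_force: [0.9, -3.2, -1.4]
opening: 0.401
```

```bash
python3 -c "
from h import *
o=get_obs();print(o['wrist_torque'],o['wrist_force'])"
```

```text
[-1.18414851 -0.37801904  0.02859953] [ 0.90700508 -3.17146393 -1.36513239]
```

jog_arm --travel '[[0, 0, 0], [0, 0, 0]]' --angular '[[0, 0, 0.5], [0, 0, 0]]' --claw '[0.2, 0.2]'

```text
t: 11.25
position: [0.4986, 0.0789, 0.0371]
tcp_rot: [[-0.31, -0.951, -0.0], [-0.951, 0.31, -0.0], [0.0, 0.0, -1.0]]
wrist_force: [0.3, -3.7, 0.1]
opening: 0.397
```

```bash
python3 -c "
from h import *
o=get_obs();print(o['wrist_torque'],o['wrist_force'])
cv2.imwrite('pics/w6.png',capture('wrist')[:,:,::-1])"
```

```text
[-1.16915781 -0.32648996  0.0330259 ] [ 0.32026958 -3.68527955  0.05660654]
```

View pics/w6.png

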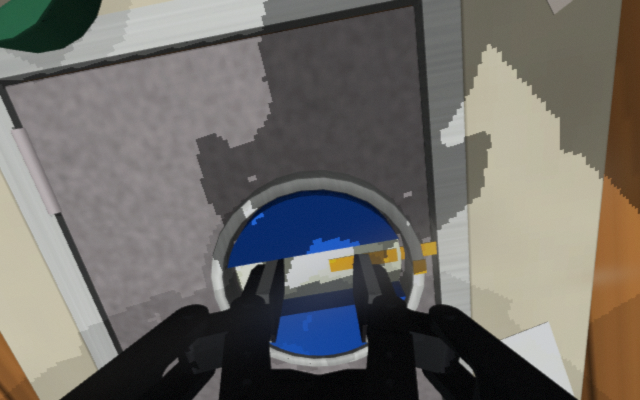

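The slot keeps pace and has not reached its stop: the line extends to (420,251) while the mark is at (420,267). Continuing.

jog_arm --travel '[[0, 0, 0], [0, 0, 0]]' --angular '[[0, 0, 0.6], [0, 0, 0]]' --claw '[0.2, 0.2]'

```text
t: 11.5
position: [0.4986, 0.0788, 0.0371]
tcp_rot: [[-0.354, -0.935, -0.0], [-0.935, 0.354, -0.0], [0.001, 0.0, -1.0]]
wrist_force: [1.0, -4.5, -0.6]
opening: 0.398
```

jog_arm --travel '[[0, 0, 0], [0, 0, 0]]' --angular '[[0, 0, 0.5], [0, 0, 0]]' --claw '[0.2, 0.2]'

```text
t: 11.7
position: [0.4986, 0.0788, 0.0371]
tcp_rot: [[-0.389, -0.921, -0.0], [-0.921, 0.389, -0.001], [0.001, -0.0, -1.0]]
wrist_force: [0.5, -4.6, -1.5]
opening: 0.4
```

```bash
python3 -c "
from h import *
o=get_obs();print(o['wrist_torque'],o['wrist_force'])
cv2.imwrite('pics/w7.png',capture('wrist')[:,:,::-1])"
```

```text
[-1.55199158 -0.11713384  2.15164096] [ 0.46211042 -4.62364364 -1.5215445 ]
```

View pics/w7.png

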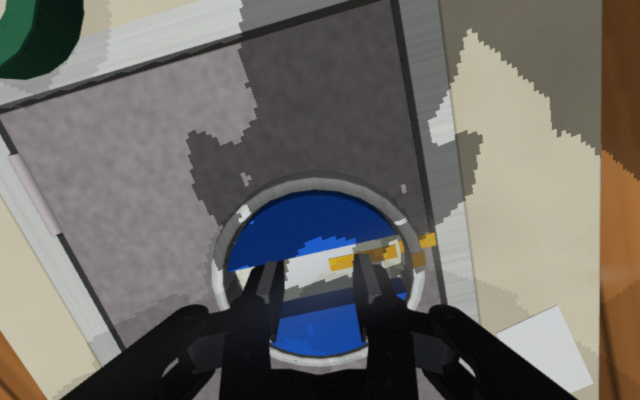

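The torque jumped to 2.15 N m, so the dial is at its stop. I'll hold a moment, ease back within the slot's play, and lift out.

jog_arm --travel '[[0, 0, 0], [0, 0, 0], [0, 0, 0], [0, 0, 0], [0, 0, 0], [0, 0, 0]]' --angular '[[0, 0, 0], [0, 0, 0], [0, 0, 0], [0, 0, -0.8], [0, 0, -0.8], [0, 0, 0]]' --claw '[0.2, 0.2, 0.2, 0.2, 0.2, 0.2]'

```text
t: 12.35
position: [0.499, 0.0797, 0.0372]
tcp_rot: [[-0.275, -0.961, 0.001], [-0.961, 0.275, 0.002], [-0.002, -0.0, -1.0]]
wrist_force: [-0.3, 0.1, 0.1]
opening: 0.401
```

```bash
python3 -c "
from h import *
o=get_obs();print(o['wrist_torque'],o['wrist_force'])
cv2.imwrite('pics/w8.png',capture('wrist')[:,:,::-1])"
```

```text
[-0.10146561  0.12738128  0.04504946] [-0.2588672   0.08759936  0.08713158]
```

View pics/w8.png

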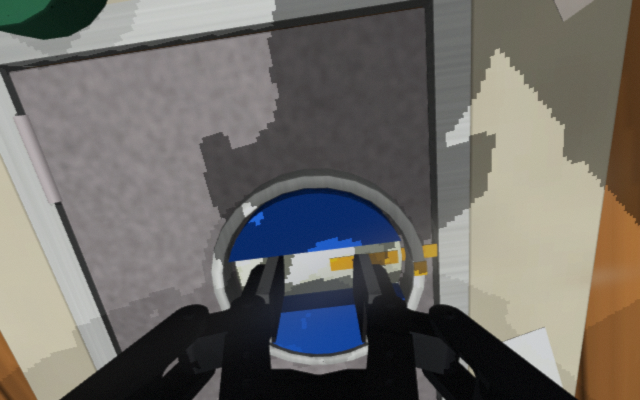

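Forces are back to zero and the line still points at the mark at (418,268). Lifting out.

jog_arm --travel '[[0, 0, -0.3], [0, 0, -0.5], [0, 0, -0.8], [0, 0, -1], [0, 0, -1], [0, 0, -0.5], [0, 0, 0], [0, 0, 0]]' --angular '[[0, 0, 0], [0, 0, 0], [0, 0, 0], [0, 0, 0], [0, 0, 0], [0, 0, 0], [0, 0, 0], [0, 0, 0]]' --claw '[0.2, 0.2, 0.2, 0.2, 0.2, 0.2, 0.2, 0.2]'

```text
t: 13.2
position: [0.4987, 0.0793, 0.202]
tcp_rot: [[-0.274, -0.962, 0.001], [-0.962, 0.274, 0.002], [-0.002, -0.001, -1.0]]
wrist_force: [-0.2, -0.2, -0.6]
opening: 0.399
```

```bash
python3 look.py p; python3 - <<'E'
from dial import *
c=P("wrist"); img=capture("wrist"); cv2.imwrite('pics/w9.png',img[:,:,::-1])
for n,cc,im in (("scene",P("scene"),capture("scene")),("side",P("side"),capture("side")),("wrist",c,img)):
    e,q,r,a=meas(n,cc,im); print(n,q.round(4),round(r,1),"slot",round(a,1),"want 171.6")
print(get_obs()["wrist_force"],get_obs()["t"])
E
```

```text
13.3 [0.4981 0.0789 0.2006] [ 0.27275839 -0.31746482 -0.02017125]
scene [0.5005 0.0786] 41.2 slot 171.1 want 171.6
side [0.4959 0.0769] 41.9 slot 174.2 want 171.6
wrist [0.4985 0.0798] 42.5 slot 171.6 want 171.6
[-0.81187093 -0.52079484  0.4917185 ] 13.45
```

View pics/w9.png

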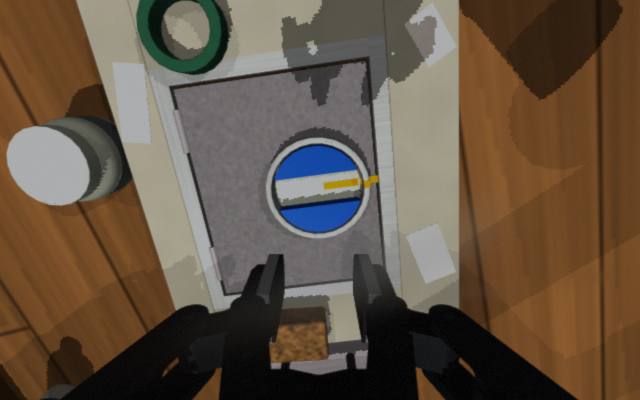

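View pics/p_side.png

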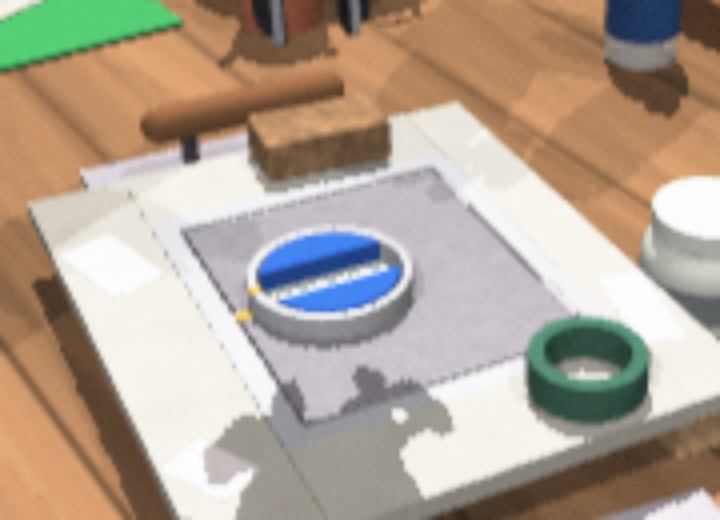

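In the wrist view the yellow line (342,184) points at the ring mark (372,181), and the slot is at 171.6° as wanted. The hatch is flush, the bystanders have not moved, and nothing is touching the arm. Handing in.

```bash
python3 -c "
from workcell import *
print(job_done())"
```

```text
the job is handed in; nothing more can be done
None
```

I pushed the hatch shut with the closed fingertips at the push spot. It stopped at about 31 N and sat flush in all three camera views. I then set the partly open fingertips in the slot and turned the dial clockwise until the torque jumped to about 2.2 N m at the stop. After easing back about 7° I lifted clear and handed in at about 13.5 s, well under the 42 s limit.

- **Dial:** in the last pictures the yellow line points at the ring mark. The slot measured 171.6° in the wrist view and 171.1° in the scene view, against the 171.6° wanted. The side view gave 174.2° at a shallow angle; the 2.6° disagreement is still inside the tolerance.
- **Hatch and bystanders:** the hatch still looked flush. The tub, tape and sanding block looked unmoved in the last pictures; the trowel was only partly in view. The filling knife was last seen in place just before the final turn, away from where the arm worked. I judged these by eye and did not measure them.
- **Contact:** the tool was clear of everything, with the wrist force near zero.
- **Disagreements with the text:**
  - The fingertips touched the hatch with the TCP reading about 17 mm below hatch level, though the text puts the tips 19 mm ahead of the TCP. I therefore went by contact and the images.
  - The dial was already about 0.47 rad round at the start, not at 0.

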